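Put the awl away in the slide-top tool case

ROBOT

A 7-joint arm with a two-finger parallel gripper is mounted at the origin on a cart in front of the work surface, level with it; the furniture and walls round the work are solid. World frame = base frame: x ahead of the robot, y to its left, z up, the work surface at z = 0. Lengths are in m, angles in rad, forces in N, time in s.
With the tool pointing down it reaches from about 0.4 to 0.85 m from the base axis. Payload 10.4 kg.
Tool frame: the origin (TCP) lies at the very end of the fingers, on their centre line; the grasp point (between the pads) lies 19 mm behind it; x points along the fingers, y is the direction in which the jaws open and shut, and the axes are right-handed (so a half turn about x gives the same grasp; the last joint's range is limited). The gripper opens to 87 mm and grips with 3 to 60 N. Pads are 19 mm wide; open, the fingers measure 117 mm over their backs; the gripper's body (75 mm by 190 mm) begins 51 mm behind the grasp point.
Start: joints at [-1.157, 0.332, -0.065, 1.46, 0.022, 1.35, -0.088], TCP at [0.264, 0.566, 0.223] pointing down, gripper open.
Joint ranges: [-2.6, 2.6], [-0.5, 2.12], [-1.47, 1.34], [0.16, 2.42], [-1.27, 4.41], [0.06, 2.06], [-2.6, 2.6]. Speed limits (rad/s): [2.22, 2.22, 2.79, 2.79, 3.14, 3.14, 3.14].

INTERFACE

Orientations are given as [roll, pitch, yaw] about the fixed x, y, z axes, in that order (R = Rz(yaw) Ry(pitch) Rx(roll)).
In Python, from workcell import ctrl gives the robot as it stands.
- The arm moves only by the shell command python3 -m crank 'ROWS'. ROWS is JSON, a list of rows, each a list of 3 entries, a list of its own where there are three numbers: the closure, from 0 (fully open) to 1 (shut), then the shift along the tool's x, y, z in cm, then the turn, a rotation vector about the tool's x, y, z in rad. A call has 1 to 5 rows; each row is the pose to reach, as a shift and turn from the pose commanded when the call began, along the tool's axes at that moment; what a row does not reach only later rows make up. A row lasts 1/8 s, in which the tool goes at most 62.5 mm and 10.7 degrees, less where a joint would pass 70% of its speed; a pose out of reach is approached as far as the arm can. A call with a gripper value outside its range is refused whole. The fingers move at their own pace and stop on an object; the grip force is fixed at half the most. Time passes only in rows, so rows that repeat a pose let the fingers close. It gives the time, the measured TCP pose, the force and the opening at its end, in the units of the state.
- ctrl.observe(): the state, without advancing time (a new reading comes with each control period).
- ctrl.camera(name): name is "side" or "top"; returns a dict with "frame" (400x640x3 uint8, red, green, blue), "range_z" (400x640 float32, m along the optical axis (not along the pixel's ray), 0 where there is no reading), "mtx" (3x3 intrinsics, pixels), "R" (3x3) and "t" (3): a world point X has camera coordinates R X + t. Camera axes: x right, y down, z forward; pixel columns grow to the right and rows downward; lengths in m; the calibration is good to about 2 mm. A picture is of the moment at which its call begins.
- ctrl.finish_job(): hands the job in, once; it reports no verdict.
The state is a dict: "t": time; "joint_pos": joint angles; "joint_vel": joint speeds; "joint_torque": joint torques, N m; "tcp_pos": TCP position; "tcp_rot": TCP orientation; "ft_force": force on the tool from outside, world axes, zero at the start; "wrist_torque": the same for the moment, N m; "width": opening from 0.0 (shut) to 1.0 (fully open).
Only numpy, scipy, OpenCV 4.12 (cv2) and the standard library are available. Lean on these libraries where they do the work, as an engineer would, in place of code of your own. Each camera call takes 0.05 s, during which the arm holds its last target.

TASK

The sharp red-handled awl beside the two pressing blocks at the front right must not lie about: lay it lengthwise and flat in the wide compartment of the wooden tool case and slide the cover fully shut again. The paste jar stands where the cover slides out, so first put it aside, upright on the work surface, and never let the cover or the case bump it. Leave everything else on the table, and the scalpel in the case, where it is.

Things in the scene. Friction and masses are not known exactly. Their poses are not given: they have to be found in the camera images.
- tool_case: Low wooden tool case, fixed to the table, 210 mm along its x, 130 mm along its y. Origin: centre of its underside, z up. End walls (x = +-96..105 mm) 51 mm high, with grooves for the cover; wall at the -y side (y = -65..-59 mm) 51 mm high, against which the cover shuts; wall at the +y side (y = 59..65 mm) 40 mm high: the cover slides out over it. Inner floor 6 mm above the underside.
- cover (a joint): Sliding cover of the case, in m: 0 shut (end stop), grows as it slides towards the case's +y, 0.108 fully open (end stop); from 0.09 on the wide compartment is uncovered. Stays where left, slides with about 2 to 3 N, cannot be lifted. 5 mm thick, flat top 46 mm above the table, 199 mm wide; it spans y = -59..+65 mm in the case's frame when shut and moves by the joint value.
- cover_bar (a point): Middle of the top of the dark finger bar on the cover, 59 mm above the table. The bar stands 13 mm above the cover's flat top, 90 mm long along the case's x axis, 10 mm wide along its y axis; its centre is at x = 0, y = 20 mm + joint value in the case's frame. It can be pushed from either side.
- bay (a point): Centre of the floor of the wide compartment, axes as the case. In the case's frame the wide compartment spans x = -96..96, y = -59..+31 mm; this point is at y = -14 mm. A divider (y = 31..35 mm, top 30 mm above the table) parts it from the narrow one (y = 35..59 mm) that holds a scalpel.
- awl: Awl with a dark red wooden handle, 156 mm long, 25 mm thick, lying on the table. Origin at the middle of its length on its underside; its long axis is its y axis: the handle reaches from y = -18 to +78 mm, the steel point from there to y = -78 mm. z up. About 45 g, balanced at y = +30 mm.
- paste_jar: White paste jar with a red lid (fixed on), standing upright; 66 mm diameter, 67 mm high, origin at the centre of its underside, about 140 g. It starts at the case's +y side, in the cover's way. Bare table round it reaches to about y = 0.32 m on the left (then a 10 mm thick light pad) and x = 0.68 m ahead; the paper trimmer stands beyond x = 0.57 m where y is under 0.04 m.
- press_block_0: Beech pressing block 40 x 120 x 25 mm, origin at the centre of its underside, long along its y axis; leave it.
- press_block_1: A second beech pressing block, the same size; leave it.
- scalpel: Scalpel 148 mm long, 8 mm thick, in the narrow compartment of the case; origin at the middle of its underside, long along its y axis; leave it.
- palm_brush: Brown palm-fibre brush 67 x 166 x 69 mm at the right of the table beside the trimmer; origin at the centre of its underside; leave it.
There are look-alikes about, which are no part of the job. There is more than one size of the paste_jar; the one meant has the size given above.

How it is judged:
On the way, in this order (a step that is already met when the one before it is completed fails the run):
1. the cover is slid back far enough to uncover the wide compartment (value of joint cover above 0.085 m), for 0.2 s.
2. the awl lies in the wide compartment, let go (z of awl in the frame of tool_case below 0.012 m and x of awl in the frame of tool_case between -0.02 and 0.02 m and y of awl in the frame of tool_case between -0.052 and 0.024 m and contact force between awl and the fingers below 0.1 N), for 0.2 s.
At the end, for the whole second after the job is handed in: the cover is shut (within 4 mm of its stop); the awl lies flat and at rest on the floor of the wide compartment, lengthwise within 0.35 rad, its middle within 20 mm of the compartment's middle along the case's length; the paste jar stands upright (within 0.15 rad) and at rest on the work surface (value of joint cover below 0.004 m and z of awl in the frame of tool_case between 0 and 0.012 m and x of awl in the frame of tool_case between -0.02 and 0.02 m and y of awl in the frame of tool_case between -0.052 and 0.024 m and angle between the y axis of awl and the x axis of tool_case, either way round below 0.35 rad and linear speed of each of awl, paste_jar below 0.02 m/s and angle between paste_jar's own z axis and vertical below 0.15 rad and height (world z) of paste_jar between -0.01 and 0.03 m); the robot touches nothing.
It fails at once if the cover or the case bumps the paste jar (contact force between tool_case and paste_jar above 0.6 N).
It fails at once if the paste jar is tipped by more than 0.5 rad (angle between paste_jar's own z axis and vertical above 0.5 rad).
It fails at once if a pressing block is moved by more than 25 mm (distance of any of press_block_0, press_block_1 from where it was at the start of the episode above 0.025 m).
It fails at once if the scalpel is moved by more than 25 mm (distance of scalpel from where it was at the start of the episode above 0.025 m).
It fails at once if the palm brush is moved by more than 25 mm (distance of palm_brush from where it was at the start of the episode above 0.025 m).
It also fails if it takes over 70 s, if anything falls off the work surface, if the arm or the gripper's body presses on something with over 40 N, if the wrist force passes 120 N, or if a joint passes its speed limit or range.

## Working session

There is one attempt and no reset: what is moved stays moved. The work goes in short steps, Python scripts to look and compute and a shell command to move; the robot and the scene stay as the last step left them, time stands still between calls to the robot, and variables do not carry over. Pictures are saved under pics/ and viewed, and the job is handed in when it is done.

```bash
ls; mkdir -p pics
python3 - <<'E'
from workcell import ctrl
import cv2,numpy as np
s=ctrl.observe();print({k:np.round(v,3) for k,v in s.items()})
for n in("top","side"):
    c=ctrl.camera(n);cv2.imwrite(f"pics/{n}0.png",c["frame"][:,:,::-1]);np.savez(f"{n}0.npz",**c);print(n,c["mtx"],c["R"],c["t"])
E
```

```text
pics
{'t': np.float64(0.0), 'joint_pos': array([-1.157,  0.333, -0.065,  1.461,  0.022,  1.35 , -0.088]), 'joint_vel': array([-0.   , -0.001,  0.001, -0.   ,  0.001,  0.   , -0.001]), 'joint_torque': array([-0.0000e+00, -6.2326e+01,  2.4000e-02, -3.8990e+01, -6.2000e-02,
        4.0000e-02,  0.0000e+00]), 'tcp_pos': array([0.264, 0.566, 0.222]), 'tcp_rot': array([-1.516,  1.569, -1.953]), 'ft_force': array([ 0.752, -0.07 ,  0.953]), 'wrist_torque': array([-0.023, -0.002,  0.016]), 'width': np.float64(0.996)}
top [[485.7601343    0.         320.52984375]
 [  0.         485.7601343  193.89002014]
 [  0.           0.           1.        ]] [[-0.0055204  -0.99994751  0.00863185]
 [-0.99902188  0.00513616 -0.04391935]
 [ 0.04387271 -0.00886586 -0.99899779]] [-0.02194373  0.56276177  1.27967303]
side [[391.03704498   0.         318.3172764 ]
 [  0.         391.03704498 197.97327553]
 [  0.           0.           1.        ]] [[-0.99778276  0.06581924 -0.00986873]
 [ 0.03976222  0.47061192 -0.88144392]
 [-0.05337163 -0.87988195 -0.47218558]] [0.5986218  0.03949621 1.09719941]
```

View pics/top0.png

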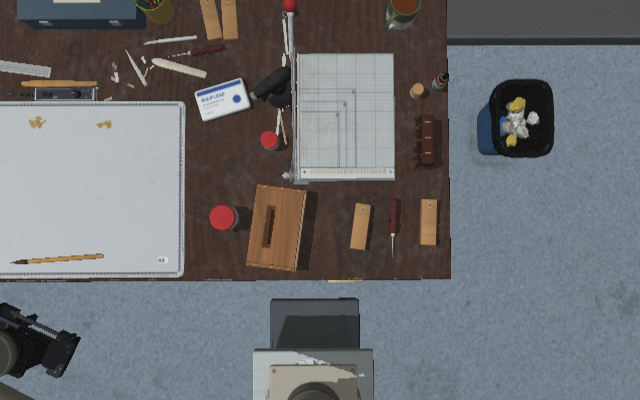

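View pics/side0.png

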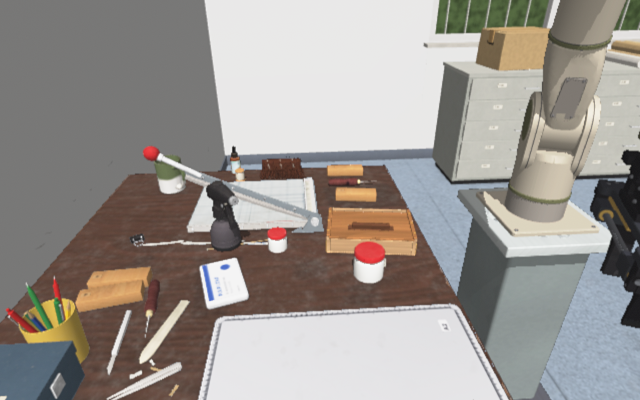

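Candidates in the top view:
- **Awl:** (394,225) between two blocks. Look-alike at (205,50), at the rear left among the other tools. I choose (394,225).
- **Jar:** big jar (223,217) beside the case, small jar (270,140). I choose the big one.
- **Blocks:** (361,226) and (429,222), with look-alikes at (210,15) and (230,15).

Next I measure these and check a close crop.

```bash
cat > h.py <<'E'
import cv2,numpy as np
from scipy.spatial.transform import Rotation as Ro
def ray(c,px,z):
    "cast pixels onto plane z"
    px=np.atleast_2d(np.asarray(px,float)); K=c["mtx"];R=c["R"];t=c["t"]
    d=np.c_[px,np.ones(len(px))]@np.linalg.inv(K).T@R
    o=-R.T@t
    return o+d*((z-o[2])/d[:,2])[:,None]
def pts(c,mask):
    v,u=np.nonzero(mask&(c["range_z"]>0)); z=c["range_z"][v,u]
    p=np.c_[u,v,np.ones(len(u))]@np.linalg.inv(c["mtx"]).T*z[:,None]
    return (p-c["t"])@c["R"],u,v
def blobs(m,amin=30):
    n,l,s,ce=cv2.connectedComponentsWithStats(m.astype(np.uint8))
    return [(l==i,s[i],ce[i]) for i in range(1,n) if s[i][4]>=amin]
def tool(s): return Ro.from_euler("xyz",s["tcp_rot"]).as_matrix()
E
python3 - <<'E'
from h import *
c=dict(np.load("top0.npz"));f=c["frame"];hsv=cv2.cvtColor(f,cv2.COLOR_RGB2HSV)
cv2.imwrite("pics/crop0.png",cv2.resize(f[170:290,195:455,::-1],None,fx=3,fy=3,interpolation=cv2.INTER_NEAREST))
red=((hsv[...,0]<8)|(hsv[...,0]>172))&(hsv[...,1]>150)&(hsv[...,2]>60)
for m,s,ce in blobs(red):
    p,_,_=pts(c,m);print("red",s,ce.round(1),np.median(p,0).round(4),p.min(0).round(3),p.max(0).round(3))
P=(lambda z:z)(pts(c,np.ones(f.shape[:2],bool)))
H=np.zeros(f.shape[:2]);H[P[2],P[1]]=P[0][:,2]
X=np.zeros(f.shape[:2]+(3,));X[P[2],P[1]]=P[0]
for lo,hi,n in((.035,.07,"case"),(.015,.032,"low"),(.008,.08,"any")):
  m=(H>lo)&(H<hi);m[:170]=0;m[280:]=0;m[:,:195]=0;m[:,455:]=0
  for b,s,ce in blobs(m):
    r=cv2.minAreaRect(np.c_[np.nonzero(b)[::-1]].astype(np.float32))
    zz=np.median(X[b][:,2]);q=ray(c,cv2.boxPoints(r),zz)
    print(n,s,ce.round(1),"z",zz.round(4),np.percentile(X[b][:,2],[2,98]).round(3),"corners",q[:,:2].round(4).tolist(),"cen",q.mean(0).round(4))
E
```

```text
red [283   0  14  12 149] [289.6   5.1] [0.9734 0.043  0.241 ] [0.963 0.029 0.228] [0.986 0.059 0.251]
red [261 131  17  17 227] [268.6 138.9] [0.7047 0.1088 0.0471] [0.683 0.088 0.04 ] [0.726 0.13  0.054]
red [210 205  25  25 503] [221.8 217. ] [0.5028 0.2265 0.0665] [ 0.471  0.195 -0.003] [0.533 0.258 0.072]
case [282 170  15  13 124] [290.5 175. ] z 0.0495 [0.042 0.062] corners [[0.6234, 0.0747], [0.6232, 0.0385], [0.5921, 0.0386], [0.5923, 0.0748]] cen [0.6078 0.0567 0.0495]
case [ 246  184   61   87 4130] [275.9 227.1] z 0.047 [0.041 0.058] corners [[0.3814, 0.1696], [0.5899, 0.1417], [0.5716, 0.0112], [0.3632, 0.04]] cen [0.4766 0.0906 0.047 ]
case [209 204  28  26 530] [222.5 216.6] z 0.066 [0.041 0.07 ] corners [[0.536, 0.2592], [0.5357, 0.1907], [0.4722, 0.1906], [0.4726, 0.2589]] cen [0.5041 0.2248 0.066 ]
low [297 170  98  11 469] [345.1 176.1] z 0.0277 [0.016 0.032] corners [[0.5989, 0.0369], [0.6253, 0.0368], [0.6241, -0.219], [0.5976, -0.2186]] cen [ 0.6114 -0.091   0.0277]
low [388 198  10  43 283] [393.1 216.3] z 0.0221 [0.015 0.029] corners [[0.5504, -0.2031], [0.550
[... 954 characters left out ...]
any [388 198  10  57 316] [392.9 217.7] z 0.0217 [0.012 0.029] corners [[0.5504, -0.2031], [0.5503, -0.227], [0.4029, -0.2251], [0.4031, -0.2014]] cen [ 0.4767 -0.2142  0.0217]
any [419 199  18  46 744] [427.9 221.3] z 0.026 [0.012 0.031] corners [[0.4299, -0.2809], [0.549, -0.2878], [0.5469, -0.3319], [0.4278, -0.3248]] cen [ 0.4884 -0.3064  0.026 ]
any [350 203  21  47 706] [359.8 225.8] z 0.0255 [0.019 0.031] corners [[0.4219, -0.0979], [0.5401, -0.1147], [0.5344, -0.1565], [0.4161, -0.1395]] cen [ 0.4781 -0.1272  0.0255]
any [209 204  32  28 608] [223.4 216.8] z 0.0659 [0.019 0.071] corners [[0.5051, 0.2721], [0.5527, 0.2202], [0.5014, 0.1734], [0.454, 0.2253]] cen [0.5033 0.2227 0.0659]
```

View pics/crop0.png

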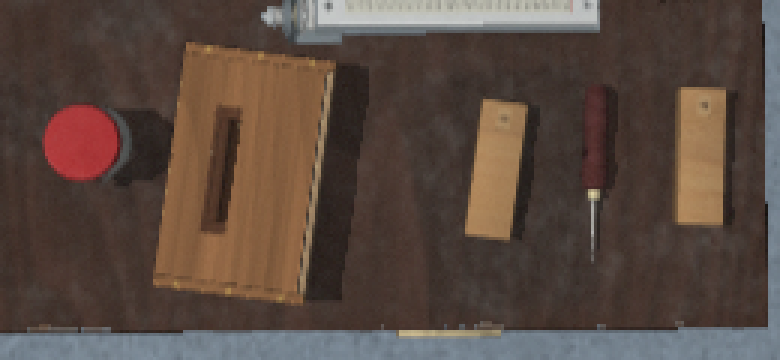

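The crop confirms the choices: the awl, with its dark red handle and steel point, lies between the two blocks. The jar is the larger one, 66 mm across and 66 mm high. The case measures 209 x 131 mm, so it fits as well. Now the frames and the remaining measurements.

```bash
cat >> h.py <<'E'
CASE=np.array([.4765,.0902]);CY=-.134
def w2c(p): a=CY;d=np.asarray(p)[...,:2]-CASE;return np.stack([d@[np.cos(a),np.sin(a)],d@[-np.sin(a),np.cos(a)]],-1)
def c2w(p): p=np.asarray(p);a=CY;return CASE+np.stack([p@[np.cos(a),-np.sin(a)],p@[np.sin(a),np.cos(a)]],-1)
def plan(s,target,jaw=None):
    """shift (cm, tool axes) and rotvec to reach target TCP, tool x down, jaw axis heading jaw(world yaw of tool y, mod pi)"""
    R=tool(s);sh=R.T@(np.asarray(target)-s["tcp_pos"])*100;out=[]
    if jaw is not None:
        for k in(0,np.pi):
            y=np.array([np.cos(jaw+k),np.sin(jaw+k),0]);x=np.array([0,0,-1.]);G=np.c_[x,y,np.cross(x,y)]
            out.append(Ro.from_matrix(R.T@G).as_rotvec().round(3))
    return sh.round(2),out
E
python3 - <<'E'
from workcell import ctrl
from h import *
s=ctrl.observe();R=tool(s);print(R.round(3))
c=dict(np.load("top0.npz"));hsv=cv2.cvtColor(c["frame"],cv2.COLOR_RGB2HSV);f=c["frame"].astype(int)
d=dict(np.load("side0.npz"))
# jar lid centre in both views, plane z=.067
red=((hsv[...,0]<8)|(hsv[...,0]>172))&(hsv[...,1]>150)&(hsv[...,2]>60)
for m,sx,ce in blobs(red,300): 
    print("lid",ray(c,[ce],.067))
h2=cv2.cvtColor(d["frame"],cv2.COLOR_RGB2HSV)
red2=((h2[...,0]<8)|(h2[...,0]>172))&(h2[...,1]>150)&(h2[...,2]>90)
for m,sx,ce in blobs(red2,80):
    p,_,_=pts(d,m);p=p[p[:,2]>.06];
    if len(p):print("side",ce.round(0),p.mean(0).round(4),((p.min(0)+p.max(0))/2).round(4),np.ptp(p,0).round(3))
# awl handle and full axis
m=(f[...,0]-f[...,1]>28)&(f[...,0]<140);m[:190]=0;m[275:]=0;m[:,:380]=0;m[:,405:]=0
for b,sx,ce in blobs(m,40):
    q=ray(c,np.c_[np.nonzero(b)[::-1]],.0125);r=cv2.minAreaRect(q[:,:2].astype(np.float32)*1000);print("handle",ce,r)
print("bar",c2w([0,.02]),"bay",c2w([0,-.014]))
for T,j in(([.5028,.2265,.15],CY),([.5028,.2265,.02],CY)):print(plan(s,T,j))
E
```

```text
[[-0.     0.423  0.906]
 [-0.001  0.906 -0.423]
 [-1.    -0.001  0.   ]]
lid [[0.50269734 0.22630924 0.067     ]]
side [151. 153.] [0.9806 0.0587 0.2362] [0.9824 0.0561 0.2343] [0.032 0.02  0.029]
side [369. 252.] [0.5067 0.238  0.0669] [0.506  0.2347 0.0652] [0.062 0.061 0.01 ]
side [ 56. 290.] [1.0592 0.3799 0.1224] [1.0464 0.3996 0.1228] [0.037 0.051 0.038]
side [ 21. 321.] [1.0836 0.4399 0.1151] [1.0895 0.4318 0.1083] [0.026 0.03  0.074]
handle [392.20858896 215.97546012] ((504.2373046875, -214.61451721191406), (15.955496788024902, 87.68782043457031), 89.2973861694336)
bar [0.47917199 0.11002071] bay [0.47462961 0.0763255 ]
(array([  7.22, -20.67,  35.98]), [array([1.268e+00, 1.000e-03, 1.000e-03]), array([-1.874e+00, -1.000e-03,  1.000e-03])])
(array([ 20.22, -20.65,  35.97]), [array([1.268e+00, 1.000e-03, 1.000e-03]), array([-1.874e+00, -1.000e-03,  1.000e-03])])
```

```bash
python3 -m crank '[[0,[1,-4,5],[-0.1,0,0]],[0,[2,-7,10],[-0.2,0,0]],[0,[3,-10,15],[-0.3,0,0]],[0,[4,-12,20],[-0.3,0,0]],[0,[5,-14,24],[-0.303,0,0]]]'
python3 - <<'E'
from workcell import ctrl
from h import *
s=ctrl.observe();print(s["t"],s["tcp_pos"],s["joint_pos"].round(2));print(plan(s,[.503,.227,.13],CY+np.pi/2))
E
```

```text
t: 0.72
tcp_pos: [0.4239, 0.3358, 0.1721]
tcp_rot: [-1.019, 1.571, -1.154]
ft_force: [0.6, 1.7, 0.7]
width: 1.003
0.725 [0.42392229 0.33584296 0.17211013] [-0.8   0.18  0.06  1.76 -0.01  1.2   0.69]
(array([ 4.21, -9.72,  9.3 ]), [array([-0.001,  0.   ,  0.   ]), array([ 3.141,  0.   , -0.   ])])
```

```bash
python3 -m crank '[[0,[1.5,-3,3],[0,0,0]],[0,[3,-6.5,6.2],[0,0,0]],[0,[4.2,-9.7,9.3],[0,0,0]],[0,[4.2,-9.7,9.3],[0,0,0]]]'
python3 - <<'E'
from workcell import ctrl
from h import *
s=ctrl.observe();print(s["t"],s["tcp_pos"]);print(plan(s,[.503,.227,.02],CY+np.pi/2))
c=ctrl.camera("top");d=ctrl.camera("side");cv2.imwrite("pics/a1.png",np.hstack([c["frame"][130:290,130:450],d["frame"][150:310,250:570]])[:,:,::-1])
E
```

```text
t: 1.23
tcp_pos: [0.5031, 0.2252, 0.1293]
tcp_rot: [-1.879, 1.568, -2.019]
ft_force: [-0.5, 1.1, -0.0]
width: 0.999
1.225 [0.5031438  0.22518639 0.12928932]
(array([10.93,  0.21, -0.03]), [array([-0.006, -0.001,  0.003]), array([3.136e+00, 4.000e-03, 1.000e-03])])
```

View pics/a1.png

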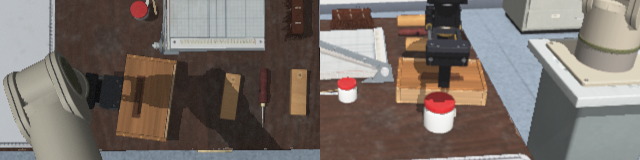

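The gripper is above the jar: in the side half of the picture, the fingers are lined up over the lid at about (440,100). Descending now.

```bash
python3 -m crank '[[0,[3,0.2,0],[0,0,0]],[0,[6,0.2,0],[0,0,0]],[0,[8.5,0.2,0],[0,0,0]],[0,[10.6,0.2,0],[0,0,0]],[0,[10.6,0.2,0],[0,0,0]]]'
python3 - <<'E'
from workcell import ctrl
from h import *
d=ctrl.camera("side");cv2.imwrite("pics/a2.png",cv2.resize(d["frame"][150:310,250:470],None,fx=3,fy=3)[:,:,::-1])
E
```

```text
t: 1.95
tcp_pos: [0.5004, 0.2324, 0.0235]
tcp_rot: [-2.71, 1.568, -2.842]
ft_force: [-0.5, -0.1, -0.2]
width: 1.002
```

View pics/a2.png

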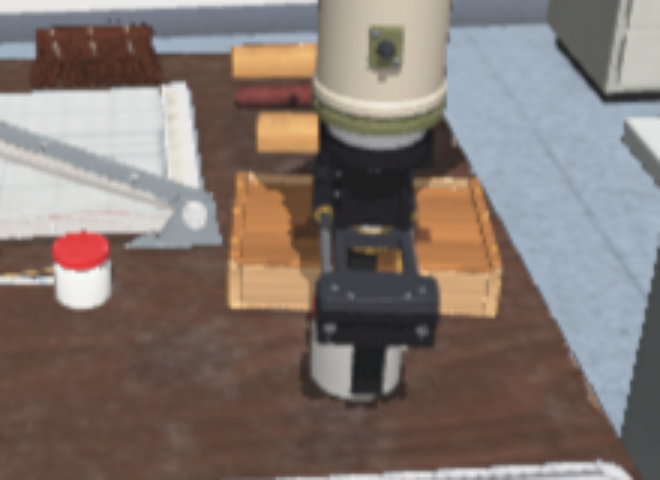

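Fingers straddle the jar, a little to the +y side. I correct by 0.5 cm while closing.

```bash
python3 -m crank '[[0,[0,-0.5,0.2],[0,0,0]],[1,[0,-0.5,0.2],[0,0,0]],[1,[0,-0.5,0.2],[0,0,0]],[1,[0,-0.5,0.2],[0,0,0]],[1,[0,-0.5,0.2],[0,0,0]]]';python3 -m crank '[[1,[0,0,0],[0,0,0]],[1,[0,0,0],[0,0,0]]]';python3 -m crank '[[1,[-2,0,0],[0,0,0]],[1,[-3,0,0],[0,0,0]],[1,[-3,0,0],[0,0,0]]]'
python3 - <<'E'
from workcell import ctrl
from h import *
s=ctrl.observe();print(plan(s,[.637,.277,s["tcp_pos"][2]],CY+np.pi/2))
d=ctrl.camera("side");cv2.imwrite("pics/a3.png",cv2.resize(d["frame"][150:310,250:470],None,fx=3,fy=3)[:,:,::-1])
E
```

```text
t: 2.62
tcp_pos: [0.5037, 0.2266, 0.0249]
tcp_rot: [1.027, 1.57, 0.893]
ft_force: [-1.6, 0.5, 3.1]
width: 0.746
t: 2.88
tcp_pos: [0.5037, 0.2266, 0.0249]
tcp_rot: [1.013, 1.57, 0.879]
ft_force: [-1.6, 0.7, 5.5]
width: 0.746
t: 3.25
tcp_pos: [0.5037, 0.2262, 0.0549]
tcp_rot: [0.629, 1.57, 0.495]
ft_force: [-0.5, 0.5, -2.1]
width: 0.747
(array([1.000e-02, 6.810e+00, 1.253e+01]), [array([ 0.   ,  0.001, -0.001]), array([-3.141e+00,  1.000e-03,  1.000e-03])])
```

View pics/a3.png

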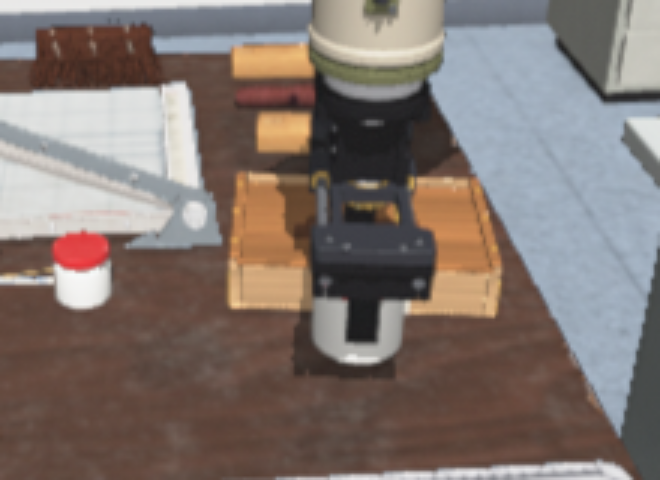

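The jar is gripped (width 65 mm) and lifted 3 cm. Carrying it aside.

```bash
python3 -m crank '[[1,[0,2.5,2],[0,0,0]],[1,[0,4.5,5],[0,0,0]],[1,[0,5.8,8],[0,0,0]],[1,[0,6.8,11],[0,0,0]],[1,[0,6.8,12.5],[0,0,0]]]';python3 -m crank '[[1,[1,0,0],[0,0,0]],[1,[2,0,0],[0,0,0]],[1,[2.8,0,0],[0,0,0]],[1,[2.8,0,0],[0,0,0]]]'
python3 - <<'E'
from workcell import ctrl
from h import *
d=ctrl.camera("side");cv2.imwrite("pics/a4.png",cv2.resize(d["frame"][150:310,200:420],None,fx=3,fy=3)[:,:,::-1])
E
```

```text
t: 3.92
tcp_pos: [0.6371, 0.277, 0.0529]
tcp_rot: [-2.428, 1.569, -2.561]
ft_force: [-0.8, 0.2, -2.2]
width: 0.745
t: 4.42
tcp_pos: [0.6356, 0.2769, 0.0258]
tcp_rot: [-2.715, 1.57, -2.849]
ft_force: [0.1, -0.0, -1.5]
width: 0.748
```

View pics/a4.png

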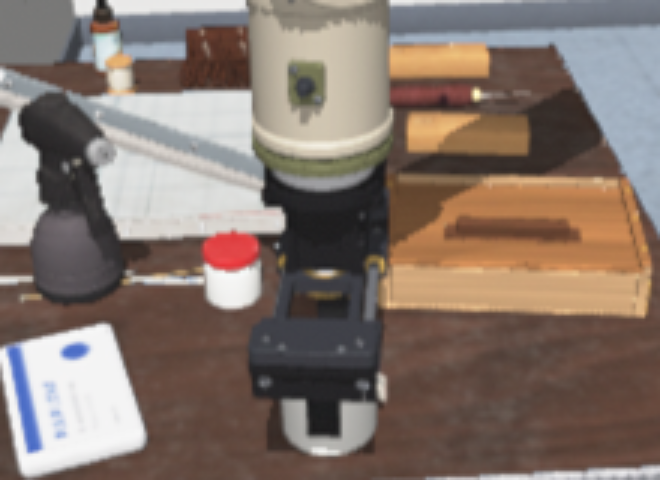

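```bash
python3 -m crank '[[1,[0.1,0,0],[0,0,0]],[1,[0.1,0,0],[0,0,0]],[0,[0.1,0,0],[0,0,0]],[0,[0.1,0,0],[0,0,0]],[0,[0.1,0,0],[0,0,0]]]';python3 -m crank '[[0,[0,0,0],[0,0,0]],[0,[-3,0,0],[0,0,0]],[0,[-6,0,0],[0,0,0]],[0,[-9,0,0],[0,0,0]],[0,[-10.5,0,0],[0,0,0]]]'
python3 - <<'E'
from workcell import ctrl
from h import *
s=ctrl.observe();w=c2w([0,.02]);print(w,plan(s,[*w,.13],CY+np.pi/2))
d=ctrl.camera("side");cv2.imwrite("pics/a5.png",cv2.resize(d["frame"][150:310,200:420],None,fx=3,fy=3)[:,:,::-1])
E
```

```text
t: 5.1
tcp_pos: [0.6365, 0.277, 0.0257]
tcp_rot: [0.764, 1.57, 0.631]
ft_force: [-0.6, -0.3, -0.2]
width: 0.964
t: 5.72
tcp_pos: [0.6371, 0.2772, 0.1325]
tcp_rot: [0.633, 1.568, 0.499]
ft_force: [-0.4, -0.6, -0.5]
width: 1.002
[0.47917199 0.11002071] (array([  0.19, -18.67, -13.42]), [array([ 0.   ,  0.002, -0.001]), array([-3.141e+00,  2.000e-03,  3.000e-03])])
```

View pics/a5.png

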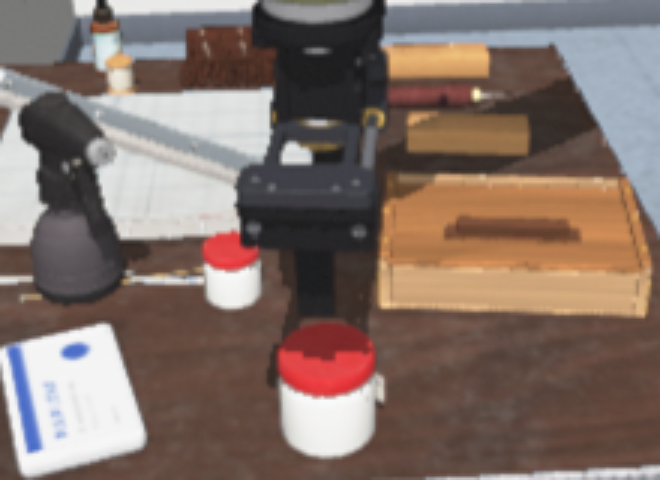

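The jar stands upright at about (327,390) in the crop, clear of the case. Next I check the bar position and move over it.

```bash
python3 -m crank '[[0,[0,-4,-2],[0,0,0]],[0,[0,-8,-5],[0,0,0]],[0,[0,-12,-8],[0,0,0]],[0,[0,-15.5,-11],[0,0,0]],[0,[0,-18.7,-13.4],[0,0,0]]]'
python3 - <<'E'
from workcell import ctrl
from h import *
c=dict(np.load("top0.npz"));p,u,v=pts(c,np.ones((400,640),bool))
k=(u>250)&(u<300)&(v>195)&(v<260)&(p[:,2]>.0535)&(p[:,2]<.07)
q=p[k];r=cv2.minAreaRect((q[:,:2]*1000).astype(np.float32));print(k.sum(),r,np.median(q[:,2]),w2c(np.array(r[0])/1000))
f=c["frame"].astype(int);g=f.sum(2);m=(g<200);m[:195]=0;m[262:]=0;m[:,:255]=0;m[:,285:]=0
for b,sx,ce in blobs(m):
    r=cv2.minAreaRect((ray(c,np.c_[np.nonzero(b)[::-1]],.059)[:,:2]*1000).astype(np.float32));print("dark",sx,r)
c=ctrl.camera("top");cv2.imwrite("pics/b1.png",cv2.resize(c["frame"][130:290,150:350],None,fx=3,fy=3)[:,:,::-1])
d=ctrl.camera("side");cv2.imwrite("pics/b1s.png",cv2.resize(d["frame"][150:310,200:440],None,fx=3,fy=3)[:,:,::-1])
s=ctrl.observe();w=c2w([0,.02]);print(s["tcp_pos"],plan(s,[*w,.05],CY+np.pi/2))
E
```

```text
t: 6.4
tcp_pos: [0.4768, 0.1082, 0.1295]
tcp_rot: [-2.762, 1.57, -2.896]
ft_force: [1.1, -0.5, 0.9]
width: 1.001
146 ((465.969970703125, 72.55105590820312), (107.64022827148438, 86.32034301757812), 70.24777221679688) 0.058574761400758166 [-0.00807774 -0.01889753]
dark [262 206  13  41 324] ((478.37847900390625, 109.00200653076172), (21.107194900512695, 103.76990509033203), 81.42930603027344)
[0.47605593 0.10619994 0.12957716] (array([7.96, 0.43, 0.27]), [array([-0.003, -0.002,  0.001]), array([3.139e+00, 2.000e-03, 3.000e-03])])
```

View pics/b1s.png

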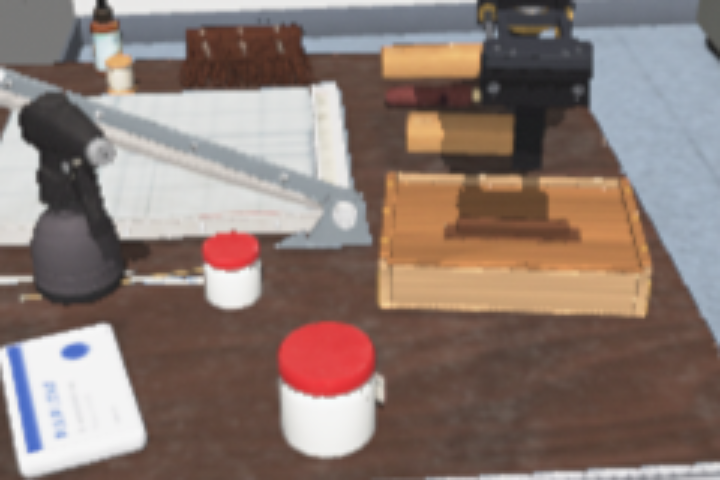

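The bar's measured position (0.478, 0.109) agrees with the prediction. I descend to 6 mm above the cover, straddling the bar, and then close.

```bash
python3 -m crank '[[0.4,[2.5,0.3,0.2],[0,0,0]],[0.5,[5,0.3,0.2],[0,0,0]],[0.5,[6.8,0.3,0.2],[0,0,0]],[0.5,[7.6,0.3,0.2],[0,0,0]],[0.5,[7.6,0.3,0.2],[0,0,0]]]'
python3 - <<'E'
from workcell import ctrl
from h import *
d=ctrl.camera("side");cv2.imwrite("pics/b2s.png",cv2.resize(d["frame"][150:310,200:440],None,fx=3,fy=3)[:,:,::-1])
s=ctrl.observe();w=c2w([0,.02]);print(s["tcp_pos"],plan(s,[*w,.051],CY+np.pi/2))
E
```

```text
t: 7.12
tcp_pos: [0.4808, 0.1122, 0.054]
tcp_rot: [-2.616, 1.57, -2.75]
ft_force: [-0.8, 0.3, 0.1]
width: 0.542
[0.48122531 0.11229091 0.05468086] (array([ 0.37, -0.25, -0.17]), [array([ 0.,  0., -0.]), array([-3.141,  0.   ,  0.   ])])
```

View pics/b2s.png

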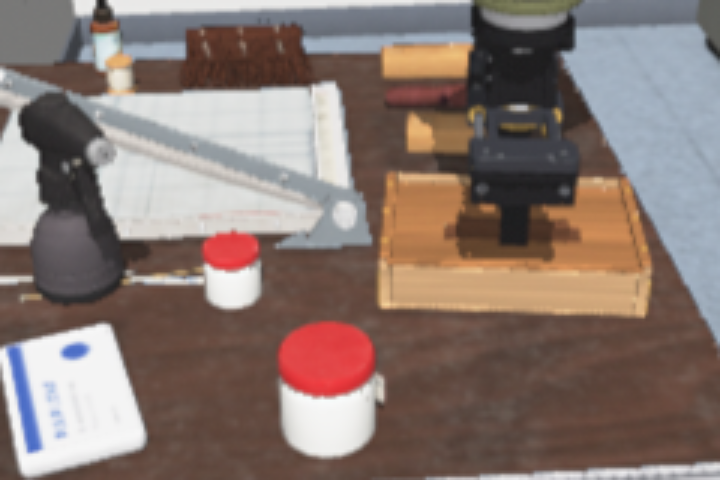

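```bash
python3 -m crank '[[0.5,[0.35,-0.2,-0.1],[0,0,0]],[1,[0.35,-0.2,-0.1],[0,0,0]],[1,[0.35,-0.2,-0.1],[0,0,0]],[1,[0.35,-0.2,-0.1],[0,0,0]],[1,[0.35,-0.2,-0.1],[0,0,0]]]'; python3 -m crank '[[1,[0,0,0],[0,0,0]],[1,[0,0,0],[0,0,0]]]'
```

```text
t: 7.8
tcp_pos: [0.48, 0.1111, 0.0512]
tcp_rot: [1.235, 1.569, 1.101]
ft_force: [2.7, 18.6, -4.4]
width: 0.131
t: 8.05
tcp_pos: [0.4801, 0.1121, 0.0512]
tcp_rot: [1.219, 1.569, 1.086]
ft_force: [1.9, 6.2, -3.2]
width: 0.111
```

The bar is gripped (opening about 10 mm). Sliding the cover open by 9.8 cm.

```bash
python3 -m crank '[[1,[0,2,0],[0,0,0]],[1,[0,4.2,0],[0,0,0]],[1,[0,6.4,0],[0,0,0]],[1,[0,8.4,0],[0,0,0]],[1,[0,9.8,0],[0,0,0]]]'; python3 -m crank '[[1,[0,0,0],[0,0,0]],[1,[0,0,0],[0,0,0]]]'
python3 - <<'E'
from workcell import ctrl
from h import *
d=ctrl.camera("side");cv2.imwrite("pics/b3s.png",cv2.resize(d["frame"][150:310,200:440],None,fx=3,fy=3)[:,:,::-1])
s=ctrl.observe();print(s["tcp_pos"],w2c(s["tcp_pos"]))
E
```

```text
t: 8.68
tcp_pos: [0.4934, 0.2089, 0.0512]
tcp_rot: [0.415, 1.57, 0.282]
ft_force: [2.0, -2.6, 2.5]
width: 0.108
t: 8.93
tcp_pos: [0.4932, 0.2078, 0.0512]
tcp_rot: [0.859, 1.57, 0.725]
ft_force: [3.4, 1.2, 1.4]
width: 0.113
[0.49319969 0.20744811 0.05121721] [0.00088572 0.1184281 ]
```

View pics/b3s.png

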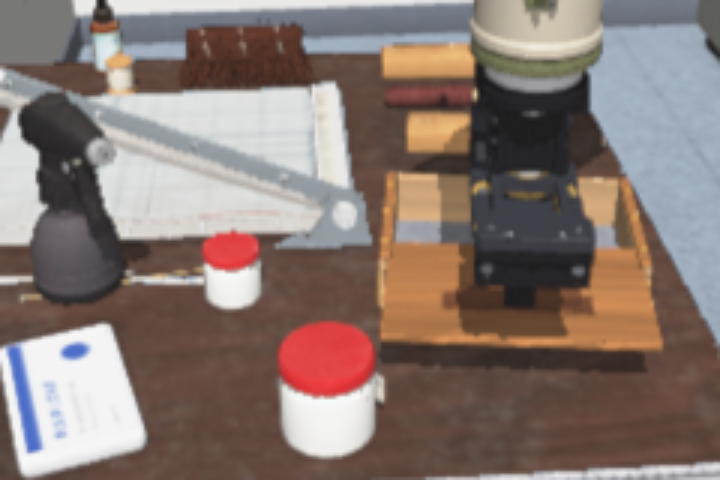

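The cover is about 97 mm open and clear of the jar. Release, lift, and measure the awl exactly.

```bash
python3 -m crank '[[0.6,[0,0,0],[0,0,0]],[0.6,[0,0,0],[0,0,0]],[0.5,[0,0,0],[0,0,0]],[0.5,[-3,0,0],[0,0,0]],[0.5,[-6,0,0],[0,0,0]]]'
python3 - <<'E'
from workcell import ctrl
from h import *
c=dict(np.load("top0.npz"));f=c["frame"][170:290,360:425]
cv2.imwrite("pics/awl.png",cv2.resize(f[...,::-1],None,fx=5,fy=5,interpolation=cv2.INTER_NEAREST))
for n,px in(("far",(393.9,198)),("ferr",(392.9,235)),("tip",(392.3,257.5))):print(n,ray(c,px,.0125).round(4))
d=dict(np.load("side0.npz"));f=d["frame"][160:215,310:400]
cv2.imwrite("pics/awls.png",cv2.resize(f[...,::-1],None,fx=6,fy=6,interpolation=cv2.INTER_NEAREST))
E
```

```text
t: 9.6
tcp_pos: [0.4924, 0.2072, 0.1115]
tcp_rot: [-2.582, 1.569, -2.716]
ft_force: [0.2, 0.2, -0.6]
width: 0.484
far [[ 0.5507 -0.2202  0.0125]]
ferr [[ 0.4525 -0.2164  0.0125]]
tip [[ 0.3931 -0.2141  0.0125]]
```

View pics/awl.png

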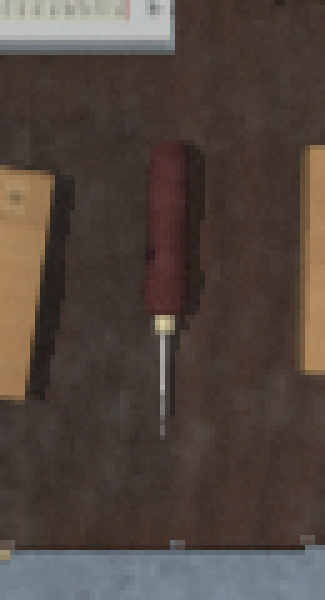

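View pics/awls.png

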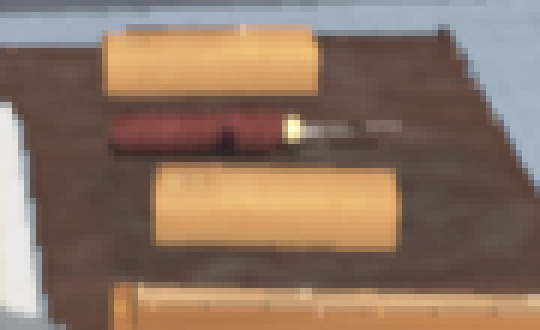

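The awl crop shows the handle's far end at about (393.2,197.6) and the tip at (392.5,257.6) in image pixels. That gives a length of 157 mm (156 given), its middle at x≈0.472, and its heading almost along world x.

Run:
```python
from workcell import ctrl
from h import *
s=ctrl.observe();print(s["tcp_pos"],plan(s,[.502,-.216,.11],-.023+np.pi/2))
```

```text
[0.49235147 0.20718481 0.11145686] (array([  0.17, -41.81,   6.6 ]), [array([-0.111, -0.001,  0.001]), array([3.031e+00, 1.000e-03, 2.000e-03])])
```

```bash
python3 -m crank '[[0.42,[0,-4,1],[0,0,0]],[0.42,[0,-9,2],[0,0,0]],[0.42,[0,-14,3],[-0.05,0,0]],[0.42,[0,-19,4],[-0.11,0,0]],[0.42,[0,-24,5],[-0.11,0,0]]]'
python3 - <<'E'
from workcell import ctrl
from h import *
s=ctrl.observe();print(s["tcp_pos"],plan(s,[.502,-.216,.11],-.023+np.pi/2))
E
```

```text
t: 10.22
tcp_pos: [0.5101, -0.0387, 0.1111]
tcp_rot: [1.71, 1.57, 1.687]
ft_force: [1.2, 0.6, 0.4]
width: 0.578
[ 0.51008144 -0.03868782  0.11108267] (array([  0.1 , -17.75,  -0.4 ]), [array([ 0., -0., -0.]), array([-3.141e+00,  1.000e-03, -0.000e+00])])
```

```bash
python3 -m crank '[[0.42,[0,-5,0],[0,0,0]],[0.42,[0,-10,-0.2],[0,0,0]],[0.42,[0,-14.5,-0.4],[0,0,0]],[0.42,[0,-17.2,-0.4],[0,0,0]],[0.42,[0,-17.2,-0.4],[0,0,0]]]'
python3 - <<'E'
from workcell import ctrl
from h import *
s=ctrl.observe();print(s["tcp_pos"],plan(s,[.502,-.216,.004],-.023+np.pi/2))
d=ctrl.camera("side");cv2.imwrite("pics/c1s.png",cv2.resize(d["frame"][110:230,280:440],None,fx=4,fy=4)[:,:,::-1])
c=ctrl.camera("top");cv2.imwrite("pics/c1.png",cv2.resize(c["frame"][140:290,230:450],None,fx=3,fy=3)[:,:,::-1]);np.savez("top1.npz",**c)
E
```

```text
t: 10.85
tcp_pos: [0.5014, -0.2112, 0.1109]
tcp_rot: [-2.31, 1.57, -2.338]
ft_force: [-0.2, 0.4, 0.2]
width: 0.583
[ 0.50144716 -0.21120893  0.11093083] (array([10.69, -0.47,  0.07]), [array([-0.005, -0.001,  0.001]), array([3.137e+00, 1.000e-03, 1.000e-03])])
```

View pics/c1s.png

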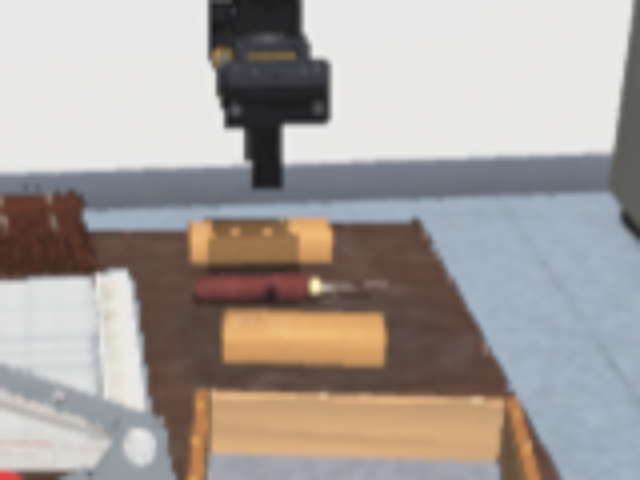

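View pics/c1.png

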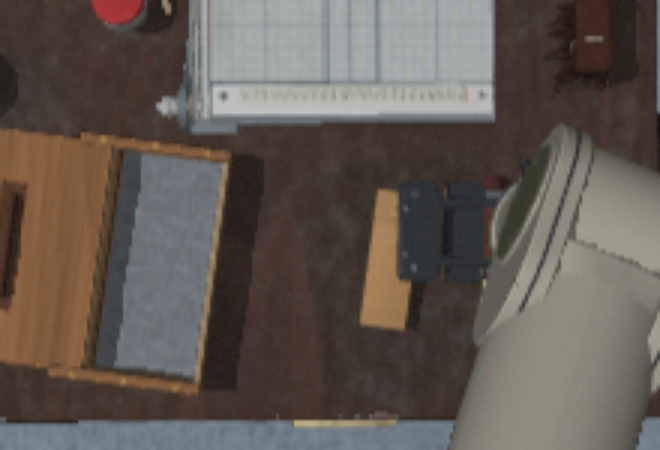

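The bay is fully uncovered and the gripper is over the awl. Descending.

```bash
python3 -m crank '[[0.42,[2.5,-0.4,0],[0,0,0]],[0.42,[5,-0.4,0],[0,0,0]],[0.42,[7,-0.4,0],[0,0,0]],[0.42,[7,-0.4,0],[0,0,0]]]'
python3 - <<'E'
from workcell import ctrl
from h import *
s=ctrl.observe();print(s["tcp_pos"],plan(s,[.502,-.216,.004],-.023+np.pi/2))
d=ctrl.camera("side");cv2.imwrite("pics/c2s.png",cv2.resize(d["frame"][130:230,290:420],None,fx=5,fy=5)[:,:,::-1])
E
```

```text
t: 11.45
tcp_pos: [0.5014, -0.211, 0.0398]
tcp_rot: [2.724, 1.568, 2.702]
ft_force: [0.3, -0.7, 0.4]
width: 0.58
[ 0.50143909 -0.21102739  0.03976796] (array([ 3.58, -0.5 ,  0.08]), [array([ 0.001, -0.003, -0.001]), array([-3.14e+00,  2.00e-03, -5.00e-03])])
```

View pics/c2s.png

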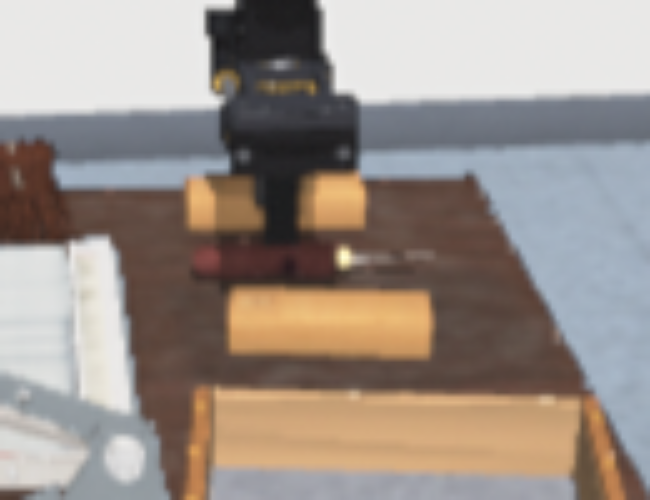

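```bash
python3 -m crank '[[0.42,[1.5,-0.4,0],[0,0,0]],[0.42,[2.8,-0.4,0],[0,0,0]],[0.42,[3.5,-0.4,0],[0,0,0]],[0.42,[3.5,-0.4,0],[0,0,0]]]'
```

```text
t: 12.0
tcp_pos: [0.5016, -0.2168, 0.0053]
tcp_rot: [2.872, 1.57, 2.848]
ft_force: [-0.3, 0.3, 1.1]
width: 0.58
```

```bash
python3 -m crank '[[1,[0.1,0,0],[0,0,0]],[1,[0.1,0,0],[0,0,0]],[1,[0.1,0,0],[0,0,0]],[1,[0.1,0,0],[0,0,0]],[1,[0.1,0,0],[0,0,0]]]';python3 -m crank '[[1,[0,0,0],[0,0,0]],[1,[-2,0,0],[0,0,0]],[1,[-5,0,0],[0,0,0]],[1,[-8,0,0],[0,0,0]],[1,[-8,0,0],[0,0,0]]]'
python3 - <<'E'
from workcell import ctrl
from h import *
s=ctrl.observe();w=c2w([.03,-.014]);print(s["tcp_pos"],w,plan(s,[*w,.087],CY+np.pi/2))
d=ctrl.camera("side");cv2.imwrite("pics/c3s.png",cv2.resize(d["frame"][110:230,280:440],None,fx=4,fy=4)[:,:,::-1])
E
```

```text
t: 12.62
tcp_pos: [0.5023, -0.2169, 0.0052]
tcp_rot: [0.448, 1.57, 0.424]
ft_force: [-0.5, 1.2, 3.2]
width: 0.284
t: 13.25
tcp_pos: [0.5034, -0.2175, 0.087]
tcp_rot: [-0.167, 1.567, -0.191]
ft_force: [-0.6, 0.1, -0.4]
width: 0.286
[ 0.50341673 -0.21745055  0.0869775 ] [0.50436067 0.07231752] (array([-2.000e-02,  2.897e+01, -6.000e-01]), [array([0.11 , 0.004, 0.   ]), array([-3.031e+00, -1.000e-03,  6.000e-03])])
```

View pics/c3s.png

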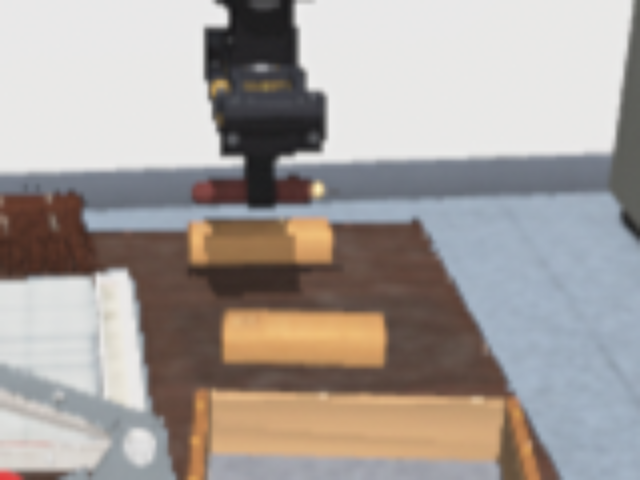

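The awl is held level, width 25 mm. Carrying it to above the bay.

```bash
python3 -m crank '[[1,[0,4,0],[0,0,0]],[1,[0,8.5,0],[0.03,0,0]],[1,[0,13,-0.2],[0.06,0,0]],[1,[0,17.5,-0.4],[0.09,0,0]],[1,[0,22,-0.5],[0.11,0,0]]]'; python3 -m crank '[[1,[0,3,-1],[0,0,0]],[1,[0,5.5,-1],[0,0,0]],[1,[0,6.8,-1],[0,0,0]],[1,[0,6.8,-1],[0,0,0]]]'
python3 - <<'E'
from workcell import ctrl
from h import *
s=ctrl.observe();w=c2w([.03,-.014]);print(s["tcp_pos"],w,plan(s,[*w,.087],CY+np.pi/2))
d=ctrl.camera("side");cv2.imwrite("pics/d1s.png",cv2.resize(d["frame"][130:280,290:440],None,fx=4,fy=4)[:,:,::-1])
E
```

```text
t: 13.92
tcp_pos: [0.5013, 0.0045, 0.0838]
tcp_rot: [-2.903, 1.569, -3.038]
ft_force: [0.3, 0.9, -0.0]
width: 0.294
t: 14.42
tcp_pos: [0.5012, 0.072, 0.0843]
tcp_rot: [-2.665, 1.57, -2.798]
ft_force: [-1.0, -0.3, -0.5]
width: 0.284
[0.50119832 0.07203543 0.08431905] [0.50436067 0.07231752] (array([-0.27,  0.07,  0.31]), [array([ 0.001, -0.001,  0.001]), array([-3.14e+00, -1.00e-03, -2.00e-03])])
```

View pics/d1s.png

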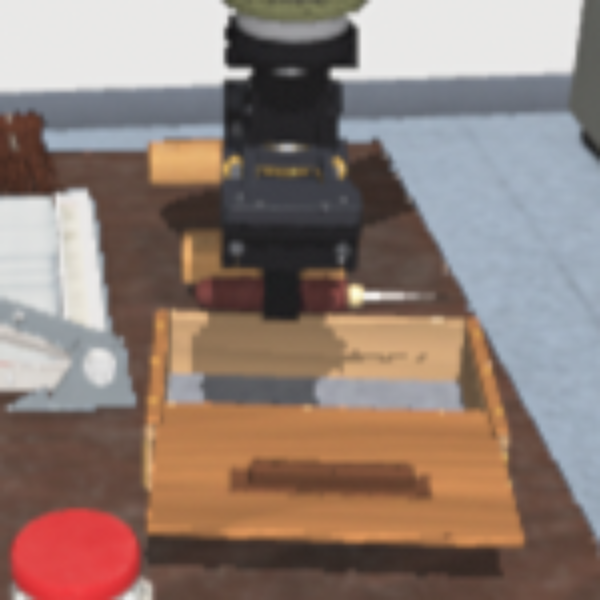

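From the awl's ends at px 195 and 437 and the fingers at 282, the grasp is at about +22 mm along the awl. I shift the awl −3 mm along the case and lower it to the floor.

```bash
python3 -m crank '[[1,[2,0,-0.3],[0,0,0]],[1,[4,0,-0.3],[0,0,0]],[1,[5.8,0,-0.3],[0,0,0]],[1,[6.8,0,-0.3],[0,0,0]],[1,[7.1,0,-0.3],[0,0,0]]]'; python3 -m crank '[[1,[0.1,0,0],[0,0,0]],[1,[0.1,0,0],[0,0,0]]]'
python3 - <<'E'
from workcell import ctrl
from h import *
s=ctrl.observe();print(s["tcp_pos"],w2c(s["tcp_pos"]),s["ft_force"])
d=ctrl.camera("side");cv2.imwrite("pics/d2s.png",cv2.resize(d["frame"][130:280,290:440],None,fx=4,fy=4)[:,:,::-1])
c=ctrl.camera("top");cv2.imwrite("pics/d2.png",cv2.resize(c["frame"][140:290,150:350],None,fx=3,fy=3)[:,:,::-1])
E
```

```text
t: 15.1
tcp_pos: [0.4983, 0.0714, 0.0136]
tcp_rot: [-2.483, 1.57, -2.617]
ft_force: [-0.2, 0.8, -0.3]
width: 0.287
t: 15.35
tcp_pos: [0.4989, 0.0722, 0.0135]
tcp_rot: [0.507, 1.57, 0.373]
ft_force: [0.3, 0.1, -0.9]
width: 0.286
[0.49889632 0.07224077 0.01350791] [ 0.02459489 -0.0148061 ] [ 0.27118602  0.07849196 -0.88177618]
```

View pics/d2s.png

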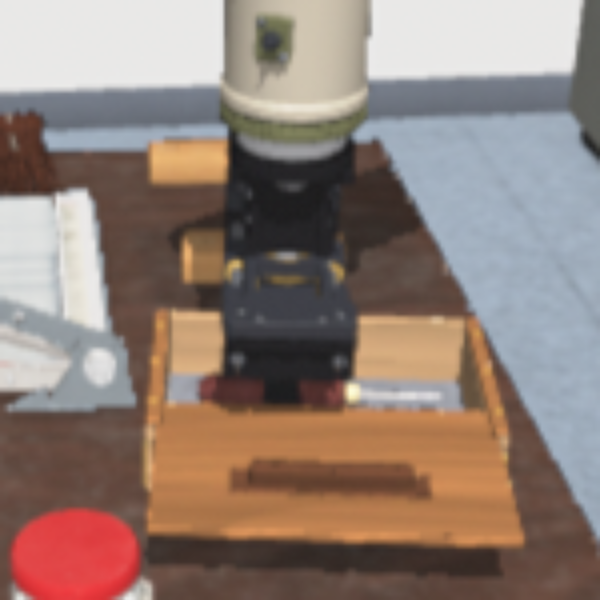

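View pics/d2.png

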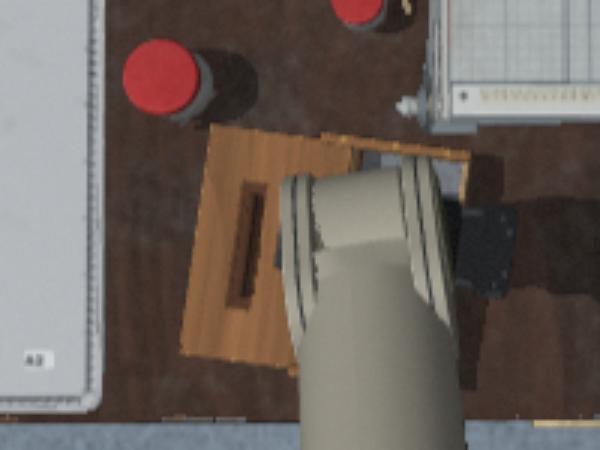

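The awl lies centred in the bay, about 2 mm above the floor. Lower, release, lift.

```bash
python3 -m crank '[[1,[0.2,0,0],[0,0,0]],[1,[0.2,0,0],[0,0,0]],[0.5,[0.2,0,0],[0,0,0]],[0.5,[0.2,0,0],[0,0,0]],[0.5,[0.2,0,0],[0,0,0]]]';python3 -m crank '[[0.5,[0,0,0],[0,0,0]],[0.5,[-2,0,0],[0,0,0]],[0.5,[-5,0,0],[0,0,0]],[0.5,[-8,0,0],[0,0,0]],[0.5,[-10,0,0],[0,0,0]]]'
python3 - <<'E'
from workcell import ctrl
from h import *
s=ctrl.observe();print(s["tcp_pos"],w2c(s["tcp_pos"]),s["width"])
w=c2w([.0,-.037]);print(plan(s,[*w,.11],CY+np.pi/2))
d=ctrl.camera("side");cv2.imwrite("pics/d3s.png",cv2.resize(d["frame"][130:280,290:440],None,fx=4,fy=4)[:,:,::-1])
E
```

```text
t: 16.08
tcp_pos: [0.4984, 0.0722, 0.011]
tcp_rot: [3.092, 1.571, 2.958]
ft_force: [0.7, -0.3, 0.4]
width: 0.478
t: 16.7
tcp_pos: [0.4989, 0.0723, 0.1125]
tcp_rot: [0.515, 1.569, 0.381]
ft_force: [-0.0, -0.2, 0.2]
width: 0.499
[0.49892561 0.07231392 0.11247332] [ 0.02461415 -0.01472969] 0.4985388888790362
(array([ 0.24, -2.23, -2.46]), [array([ 0.   ,  0.001, -0.001]), array([-3.141e+00,  1.000e-03,  2.000e-03])])
```

View pics/d3s.png

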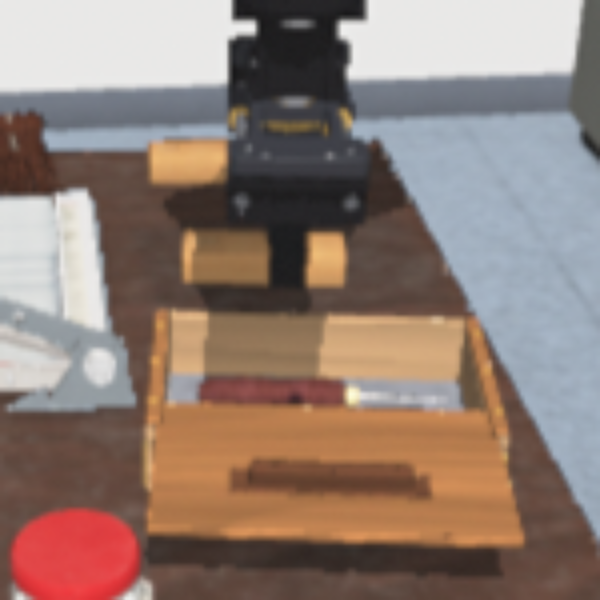

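Run:
```python
from workcell import ctrl
from h import *
d=ctrl.camera("side");q=ray(d,[(340,228),(402,230)],.0185);print(q,w2c(q),w2c(q).mean(0))
s=ctrl.observe();b=np.array([.4932,.2075,.0512]);print(plan(s,[b[0],b[1],.11],CY+np.pi/2))
```

```text
[[0.54866084 0.06749896 0.0185    ]
 [0.39362535 0.08953012 0.0185    ]] [[ 0.07454679 -0.01285689]
 [-0.08204222 -0.01173587]] [-0.00374771 -0.01229638]
(array([ 0.33, 13.29, -2.46]), [array([ 0.   ,  0.003, -0.002]), array([-3.141e+00,  3.000e-03,  5.000e-03])])
```

The awl lies at case (−4, −12) mm, parallel to the case, with length 157 mm as it should be. Now back to the bar at its last known place.

```bash
python3 -m crank '[[0.5,[0,4,-1],[0,0,0]],[0.5,[0,8,-2],[0,0,0]],[0.5,[0,11.5,-2.5],[0,0,0]],[0.5,[0,13.3,-2.5],[0,0,0]],[0.5,[0,13.3,-2.5],[0,0,0]]]'; python3 -m crank '[[0.5,[2,0,0],[0,0,0]],[0.5,[4,0,0],[0,0,0]],[0.5,[5.4,0,0],[0,0,0]],[0.5,[5.7,0,0],[0,0,0]],[0.5,[5.7,0,0],[0,0,0]]]'
python3 - <<'E'
from workcell import ctrl
from h import *
s=ctrl.observe();print(plan(s,[.4932,.2075,.0512],CY+np.pi/2))
d=ctrl.camera("side");cv2.imwrite("pics/e1s.png",cv2.resize(d["frame"][130:290,260:440],None,fx=4,fy=3.7)[:,:,::-1])
E
```

```text
t: 17.42
tcp_pos: [0.4914, 0.2077, 0.1104]
tcp_rot: [-2.352, 1.57, -2.485]
ft_force: [0.5, -1.4, 0.3]
width: 0.502
t: 18.05
tcp_pos: [0.4918, 0.207, 0.0543]
tcp_rot: [0.412, 1.571, 0.278]
ft_force: [0.2, 0.6, -0.5]
width: 0.499
(array([0.31, 0.07, 0.13]), [array([-0.,  0., -0.]), array([ 3.141, -0.   , -0.   ])])
```

View pics/e1s.png

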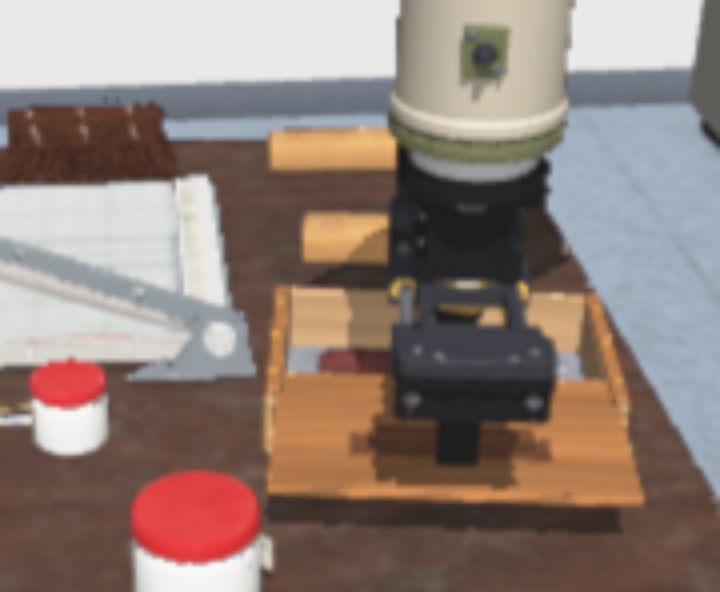

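The fingers straddle the bar. Grip and slide it shut.

```bash
python3 -m crank '[[0.5,[0.3,0,0.1],[0,0,0]],[1,[0.3,0,0.1],[0,0,0]],[1,[0.3,0,0.1],[0,0,0]],[1,[0.3,0,0.1],[0,0,0]],[1,[0.3,0,0.1],[0,0,0]]]'; python3 -m crank '[[1,[0,0,0],[0,0,0]],[1,[0,0,0],[0,0,0]]]';  python3 -m crank '[[1,[0,-2,0],[0,0,0]],[1,[0,-4.2,0],[0,0,0]],[1,[0,-6.4,0],[0,0,0]],[1,[0,-8.4,0],[0,0,0]],[1,[0,-9.4,0],[0,0,0]]]';  python3 -m crank '[[1,[0,0,0],[0,0,0]],[1,[0,0,0],[0,0,0]]]'
```

```text
t: 18.73
tcp_pos: [0.4925, 0.2073, 0.0511]
tcp_rot: [1.018, 1.571, 0.884]
ft_force: [0.7, -0.5, -0.0]
width: 0.133
t: 18.98
tcp_pos: [0.4925, 0.2073, 0.0511]
tcp_rot: [1.336, 1.571, 1.202]
ft_force: [0.4, -0.3, -0.5]
width: 0.109
t: 19.6
tcp_pos: [0.4795, 0.1124, 0.0511]
tcp_rot: [-2.948, 1.57, -3.083]
ft_force: [-1.9, 3.1, -0.1]
width: 0.107
t: 19.85
tcp_pos: [0.4797, 0.1139, 0.051]
tcp_rot: [-2.416, 1.57, -2.55]
ft_force: [-3.1, -0.5, 4.7]
width: 0.109
```

About 2 mm remain compared with the first grip pose at joint 0 (y 0.1121). I push gently until the stop pushes back.

```bash
python3 -m crank '[[1,[0,-0.1,0],[0,0,0]],[1,[0,-0.2,0],[0,0,0]],[1,[0,-0.3,0],[0,0,0]],[1,[0,-0.3,0],[0,0,0]]]'
```

```text
t: 20.35
tcp_pos: [0.4795, 0.1121, 0.051]
tcp_rot: [1.635, 1.57, 1.503]
ft_force: [-3.4, 4.7, 3.2]
width: 0.111
```

```bash
python3 -m crank '[[1,[0,-0.1,0],[0,0,0]],[1,[0,-0.2,0],[0,0,0]],[1,[0,-0.2,0],[0,0,0]]]'
```

```text
t: 20.72
tcp_pos: [0.4795, 0.1121, 0.0511]
tcp_rot: [1.363, 1.567, 1.232]
ft_force: [-1.4, 11.7, -1.7]
width: 0.109
```

The position is unchanged and the force has risen to 12 N: the cover is at its stop. Release and lift clear.

```bash
python3 -m crank '[[0.5,[0,0,0],[0,0,0]],[0.5,[0,0.3,0],[0,0,0]],[0.5,[0,0.3,0],[0,0,0]],[0.5,[0,0.3,0],[0,0,0]],[0.5,[-2,0.3,0],[0,0,0]]]'; python3 -m crank '[[0.5,[-4,0,0],[0,0,0]],[0.5,[-8,0,0],[0,0,0]],[0.5,[-12,-5,0],[0,0,0]],[0.5,[-14,-10,0],[0,0,0]],[0.5,[-14,-16,0],[0,0,0]]]'; python3 -m crank '[[0.5,[0,-5,0],[0,0,0]],[0.5,[0,-10,0],[0,0,0]],[0.5,[0,-15,0],[0,0,0]],[0.5,[0,-15,0],[0,0,0]]]'
python3 - <<'E'
from workcell import ctrl
from h import *
d=ctrl.camera("side");c=ctrl.camera("top");np.savez("top2.npz",**c)
cv2.imwrite("pics/f.png",np.vstack([cv2.resize(c["frame"][120:290,150:450],None,fx=2,fy=1.7),cv2.resize(d["frame"][130:290,180:480],None,fx=2,fy=1.7)])[:,:,::-1])
p,u,v=pts(c,np.ones((400,640),bool))
c0=dict(np.load("top0.npz"))
for n,cc in(("before",c0),("after",c)):
    g=cc["frame"].astype(int).sum(2);m=(g<200);m[:195]=0;m[262:]=0;m[:,:255]=0;m[:,285:]=0
    for b,sx,ce in blobs(m,100):print(n,sx,ce)
hsv=cv2.cvtColor(c["frame"],cv2.COLOR_RGB2HSV);red=((hsv[...,0]<8)|(hsv[...,0]>172))&(hsv[...,1]>150)&(hsv[...,2]>60)
for m,sx,ce in blobs(red,300):
    q=pts(c,m)[0];print("jar",ray(c,[ce],.067),np.median(q[:,2]),w2c(ray(c,[ce],.067)))
E
```

```text
t: 21.35
tcp_pos: [0.4787, 0.1115, 0.0701]
tcp_rot: [-2.559, 1.568, -2.693]
ft_force: [-0.3, 0.3, 0.8]
width: 0.489
t: 21.98
tcp_pos: [0.459, -0.0478, 0.2129]
tcp_rot: [0.317, 1.567, 0.184]
ft_force: [0.4, 0.1, 0.1]
width: 0.502
t: 22.48
tcp_pos: [0.4371, -0.1991, 0.2112]
tcp_rot: [-1.161, 1.57, -1.302]
ft_force: [0.2, -0.4, -0.4]
width: 0.499
before [262 206  13  41 324] [268.30246914 226.68518519]
after [262 206  14  42 330] [268.70606061 226.65454545]
jar [[0.63462181 0.27364752 0.067     ]] 0.06626860007875786 [[0.13219585 0.20292796]]
```

View pics/f.png

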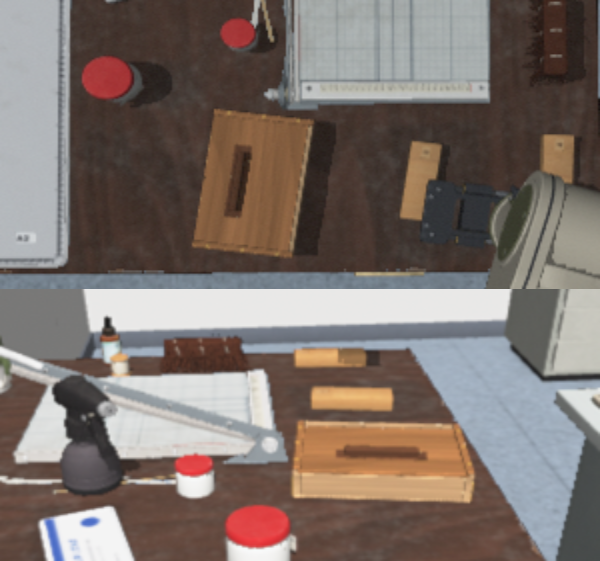

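The cover is shut: the bar is within 0.4 px of its original image position. The jar is upright at (0.635, 0.274), the blocks are in place, and the arm is clear. Handing in.

```bash
python3 -c "
from workcell import ctrl
print(ctrl.finish_job())"
```

```text
the job is handed in; nothing more can be done
None
```

The job is done and handed in: the awl lies in the wide compartment with the cover shut, and the paste jar stands aside. It took about 22.5 s of robot time, and the hand-in gave no verdict.

I moved the jar ahead and to the left, slid the cover about 97 mm open by its bar, laid the awl in the compartment and slid the cover back to its stop.

My last checks:
- **Cover:** pushing at the stop raised the force to 12 N with no further motion. The bar is within 0.4 px (about 1 mm) of where it was at the start.
- **Awl:** before I closed the cover, its middle was at about (−4, −12) mm in the case's frame, parallel to the case. I could not see it once the cover was shut.
- **Jar:** it stands upright at (0.635, 0.274), with its lid at the right height, clear of the case.
- **Everything else:** the blocks and brush look unmoved in the last pictures, and the arm touches nothing. I never reached into the scalpel's compartment, but I did not check the scalpel itself in a picture.

The only disagreements were 2 to 5 mm: the top and side views of the jar's lid, the first estimate of where the awl was gripped, and a 2 mm offset in the bar's grip position. I corrected the last two as I went and used the top view for the jar.

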